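# Slide the shelf sheet onto the right rails of the file rack

## Robot

A 7-joint arm with a two-finger parallel gripper is mounted at the origin on the work surface. World frame = base frame: x ahead of the robot, y to its left, z up, the work surface at z = 0. Lengths are in m, angles in rad, forces in N, time in s.
With the tool pointing down it reaches from about 0.35 to 0.9 m from the base axis. Payload 7.2 kg.
Tool frame: the origin (TCP) lies midway between the tips of the shut fingers; the grasp point (between the pads) lies ctrl.grasp_offset behind it (ctrl.grasp_offset is the distance from the TCP to the grasp point, in m); z points along the fingers, y is the direction in which the jaws open and shut (so a half turn about z gives the same grasp; the last joint's range is limited). The gripper opens to 85 mm and grips with 20 to 120 N. Pads are 22 mm wide; open, the fingers measure 114 mm over their backs; the gripper's body (76 mm by 85 mm) begins 54 mm behind the grasp point. The pads swing forward as they close: fully open they stand 13 mm farther back than shut.
Start: joints at [-1.226, 0.411, -0.013, 1.596, 0.006, 1.134, -0.082], TCP at [0.251, 0.572, 0.231] pointing down, gripper open.
Joint ranges: [-2.95, 2.95], [-0.29, 1.99], [-1.47, 1.44], [0.14, 2.54], [-1.03, 4.17], [0.13, 1.85], [-2.86, 2.86]. Speed limits (rad/s): [2.39, 2.39, 3.01, 3.01, 3.14, 3.14, 3.14].

## Interface

Orientations are given as a unit quaternion [x, y, z, w].
In Python, from rig import ctrl gives the robot as it stands.
- The arm moves only by the shell command python3 -m jog 'ROWS'. ROWS is JSON, a list of rows, each a list of 3 entries, a list of its own where there are three numbers: the shift along the world's x, y, z in units of 50 mm (1.0 is 50 mm), then the turn, a rotation vector about the world's x, y, z in units of 10 degrees (1.0 is 10 degrees), then the finger opening in mm, from 0 to 85.4. In form: [[[dx, dy, dz], [rx, ry, rz], jaw], ...]. A call has 1 to 20 rows; each row is the pose to reach, as a shift and turn from the pose measured when the call began; what a row does not reach only later rows make up. A row lasts 1/8 s, in which the tool goes at most 62.5 mm and 10.7 degrees, less where a joint would pass 70% of its speed; a pose out of reach is approached as far as the arm can. A call with a gripper value outside its range is refused whole. The fingers move at their own pace and stop on an object; the grip force is fixed at half the most. Time passes only in rows, so rows that repeat a pose let the fingers close. It gives the time, the measured TCP pose, the force and the opening at its end, in the units of the state.
- ctrl.get_obs(): the state, without advancing time (a new reading comes with each control period).
- ctrl.snapshot(name): name is "scene" or "side" or "wrist"; returns (picture, depth): 420x560x3 uint8, red, green, blue; 420x560 float32, m along the optical axis (not along the pixel's ray), 0 where there is no reading.
- ctrl.camera_info(name): a dict with "mtx" (3x3 intrinsics, pixels), "k1" (the pictures are not rectified: a ray, as slopes to the right and down, at radius r is drawn at 1 + k1 r^2 times it, then the intrinsics apply), "R" (3x3) and "t" (3): a world point X has camera coordinates R X + t. Camera axes: x right, y down, z forward; pixel columns grow to the right and rows downward; lengths in m; the calibration is good to about 2 mm. A picture is of the moment at which its call begins: read the wrist's pose just before it. camera_info takes no time and is no camera call; for the wrist camera it gives the pose at the moment of the call.
- ctrl.sign_off(): hands the job in, once; it reports no verdict.
The state is a dict: "time": time; "joint_pos": joint angles; "qd": joint speeds; "tau": joint torques, N m; "ee_pos": TCP position; "eef_rot": TCP orientation; "ft_force": force on the tool from outside, world axes, zero at the start; "wrist_torque": the same for the moment, N m; "width": finger opening in m.
Only numpy, scipy, OpenCV 4.12 (cv2) and the standard library are available. Lean on these libraries where they do the work, as an engineer would, in place of code of your own. Each camera call takes 0.05 s, during which the arm holds its last target.

## Task

Slide the loose aluminium shelf sheet, grip end towards the open front, into the clear file rack on the lowest pair of rails that leaves it above the box standing in there. Push it gently back until you feel it meet the rack's adjustable stop, leave it lying flat on those rails and let go. Do not shift the boxes, the mug, the stapler or the tape roll.

Things in the scene. Friction and masses are not known exactly. Their poses are not given: they have to be found in the camera images.
- sheet: Loose aluminium sheet, 150 deep (x) by 196 wide (y) by 6 mm thick, 0.2-0.37 kg, flat on the desk, left or right. Origin: centre of its underside; +x points away from the grip end, that edge enters the rack first. Its dark wood upright grip, 45 long (x) by 14 thick (y), is centred 45 mm towards -x, top 66 mm above the underside. Centre of mass near the origin.
- sheet_grip (a point): Point inside the sheet's upright grip, 50 mm above the sheet's underside, on the sheet's middle line 45 mm towards its -x: pinch here across the 14 mm thickness (along the sheet's y).
- rack: Fixed clear file rack, 190 deep, 160 mm high, open front (faces the robot) and top, no floor. Origin on the desk at its centre, +x points inwards. Side walls 203 mm apart inside, each with four level aluminium rails 6 mm thick, jutting 13 mm in (177 mm between left and right), from x -90 to +90 mm. Rail tops, on which a sheet lies: 40, 75, 110, 145 mm above the desk.
- backstop: Fixed brackets inside the rack's back, origin at rack x +100, z 95 mm. They carry an upright dark steel stop plate, 130 wide, heights 36 to 154 mm. Its setting varies and is not reported: its front face is at rack x +60 to +84 mm, so a sheet against it has its origin at rack x -15 to +9 mm. It is rigid: touch it with 1 to 10 N, over 40 N is too hard.
- box_low: Closed card box with a lid, the low one: 70 mm (its x) by 100 mm (its y) by 25 mm high. Origin at the centre of its underside. One of the three boxes stands in the rack, on the desk between its walls; the other two stand elsewhere.
- box_mid: Closed card box with a lid, the middle one: 70 mm (its x) by 100 mm (its y) by 55 mm high. Origin at the centre of its underside. One of the three boxes stands in the rack, on the desk between its walls; the other two stand elsewhere.
- box_tall: Closed card box with a lid, the tall one: 70 mm (its x) by 100 mm (its y) by 85 mm high. Origin at the centre of its underside. One of the three boxes stands in the rack, on the desk between its walls; the other two stand elsewhere.
- mug: Grey ceramic mug, 82 mm across, 95 mm high, handle on its +y side; origin at the centre of its underside. It stands on the side of the desk where the sheet is not. Leave alone.
- stapler: Steel stapler, 135 mm long (its x), 36 mm wide, about 40 mm high, origin at the centre of its underside. Leave alone.
- tape: Roll of clear tape lying flat, 90 mm across, 24 mm high, origin at the centre of its underside. Leave alone. (A flat orange highlighter, 14 mm high, also lies before the rack.)
Things that resemble listed ones, but are neither listed nor needed, are in the scene too. There is more than one size of the sheet; the one meant has the size given above.

How it is judged:
On the way:
1. the sheet, in the rack just above or on the right rail pair, touches the adjustable stop (((horizontal distance between box_low and rack below 0.09 m and z of sheet in the frame of rack between 0.037 and 0.064 m) or (horizontal distance between box_mid and rack below 0.09 m and z of sheet in the frame of rack between 0.072 and 0.099 m) or (horizontal distance between box_tall and rack below 0.09 m and z of sheet in the frame of rack between 0.107 and 0.134 m)) and x of sheet in the frame of rack between -0.021 and 0.014 m and y of sheet in the frame of rack between -0.008 and 0.008 m and x of sheet_grip in the frame of rack below -0.02 m and angle between the x axis of sheet and the x axis of rack, either way round below 0.08 rad and contact force between sheet and backstop above 0.5 N).
At the end, for the whole second after the job is handed in: Having touched the stop, the sheet is released and rests flat and still on the lowest rail pair above the box (height within 3 mm, tilt under 0.03 rad), grip end forward, square within 0.08 rad, centred within 8 mm, its origin 21 mm ahead of to 14 mm behind the rack's (((horizontal distance between box_low and rack below 0.09 m and z of sheet in the frame of rack between 0.037 and 0.043 m) or (horizontal distance between box_mid and rack below 0.09 m and z of sheet in the frame of rack between 0.072 and 0.078 m) or (horizontal distance between box_tall and rack below 0.09 m and z of sheet in the frame of rack between 0.107 and 0.113 m)) and x of sheet in the frame of rack between -0.021 and 0.014 m and y of sheet in the frame of rack between -0.008 and 0.008 m and x of sheet_grip in the frame of rack below -0.02 m and angle between the x axis of sheet and the x axis of rack, either way round below 0.08 rad and angle between sheet's own z axis and vertical below 0.03 rad and linear speed of sheet below 0.01 m/s and contact force between sheet and the fingers below 0.1 N).
It fails at once if the sheet is rammed against the stop (over 40 N) (contact force between sheet and backstop above 40 N).
It fails at once if a card box is shifted by more than 20 mm (distance of any of box_low, box_mid, box_tall from where it was at the start of the episode above 0.02 m).
It fails at once if the mug, stapler or tape roll is shifted by more than 20 mm (distance of any of mug, stapler, tape from where it was at the start of the episode above 0.02 m).
It also fails if it takes over 53 s, if anything falls off the work surface, if the arm or the gripper's body presses on something with over 40 N, if the wrist force passes 120 N, or if a joint passes its speed limit or range.

## Working session

There is one attempt and no reset: what is moved stays moved. The work goes in short steps, Python scripts to look and compute and a shell command to move; the robot and the scene stay as the last step left them, time stands still between calls to the robot, and variables do not carry over. Pictures are saved under pics/ and viewed, and the job is handed in when it is done.

```bash
ls; mkdir -p pics
python3 - <<'E'
from rig import ctrl
import cv2,numpy as np
print(ctrl.get_obs(), ctrl.grasp_offset)
for n in ("scene","side","wrist"):
    ci=ctrl.camera_info(n); print(n,ci)
    p,d=ctrl.snapshot(n); cv2.imwrite(f"pics/{n}0.png",p[:,:,::-1]); np.savez(f"pics/{n}0.npz",p=p,d=d,**{k:np.array(v) for k,v in ci.items()})
E
```

```text
pics
{'time': 0.0, 'joint_pos': array([-1.2262079 ,  0.41192409, -0.01267784,  1.59706423,  0.0055588 ,
        1.13428745, -0.08219178]), 'qd': array([ 2.00584641e-03,  1.74664719e-04,  7.72637215e-04, -2.95913668e-05,
        9.77389002e-04, -5.54528835e-04,  9.11342577e-04]), 'tau': array([ 4.58043505e-04, -6.00621486e+01,  6.81551993e-01, -2.99411738e+01,
        1.35426733e-02,  1.05162457e-02,  5.49971162e-05]), 'ee_pos': array([0.25057132, 0.57202211, 0.2304299 ]), 'eef_rot': array([ 2.04939657e-01,  9.78774263e-01, -8.14848581e-04, -1.22936286e-04]), 'ft_force': array([0.33383642, 0.0515413 , 0.1271847 ]), 'wrist_torque': array([ 0.0369493 ,  0.02415207, -0.01844695]), 'width': 0.08547603824475114} 0.0187
scene {'mtx': array([[439.39378703,   0.        , 277.45731308],
       [  0.        , 439.39378703, 208.51367787],
       [  0.        ,   0.        ,   1.        ]]), 'k1': 0.0010732374306392017, 'R': array([[-0.42149927,  0.9066496 , -0.01802415],
       [ 0.53679724,  0.23343762, -0.81077469],
       [-0.73088104, -0.35141626, -0.58508078]]), 't': array([ 0.20846219, -0.21720072,  1.56038006])}
side {'mtx': array([[452.14414497,   0.        , 282.66914483],
       [  0.        , 452.14414497, 218.06854476],
       [  0.        ,   0.        ,   1.        ]]), 'k1': -0.04059648624250273, 'R': array([[ 0.69884309, -0.71514081, -0.01385471],
       [-0.53745283, -0.51222626, -0.66990202],
       [ 0.47197753,  0.47560265, -0.74232023]]), 't': array([-0.37339345,  0.33571288,  0.82771931])}
wrist {'mtx': array([[325.56833377,   0.        , 278.48544947],
       [  0.        , 325.56833377, 211.90997745],
       [  0.        ,   0.        ,   1.        ]]), 'k1': -0.04726256743663476, 'R': array([[ 0.4014812 ,  0.9158663 , -0.00132803],
       [ 0.86638157, -0.37931798,  0.32480894],
       [ 0.29697782, -0.13155527, -0.94577872]]), 't': array([-0.62314967, -0.04196551,  0.38148994])}
```

View pics/scene0.png

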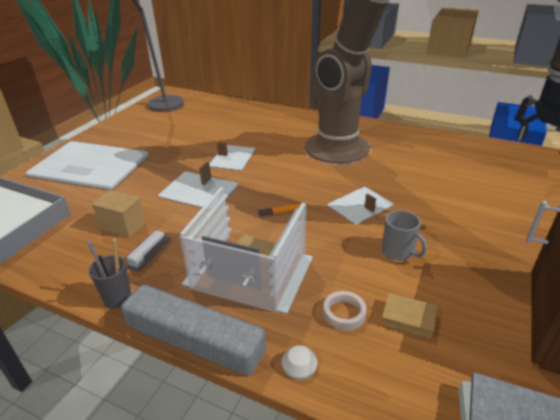

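View pics/side0.png

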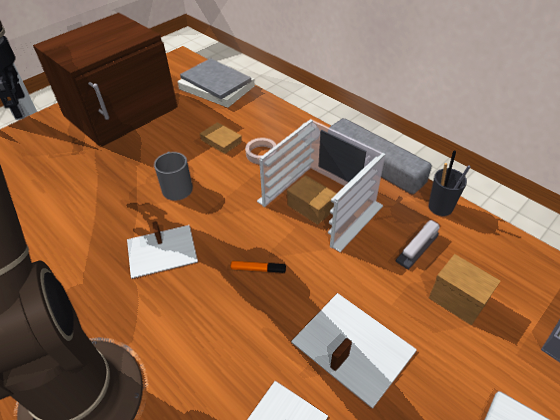

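View pics/wrist0.png

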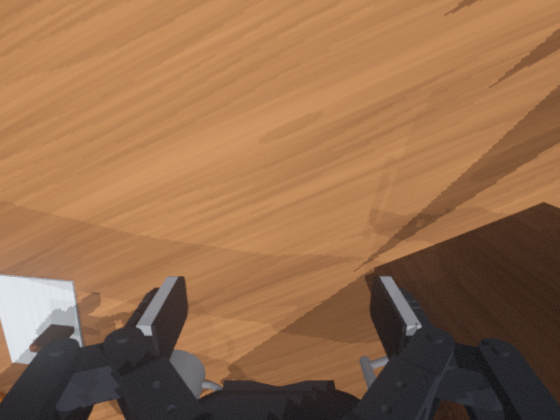

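Candidates for the sheet in the side view are (355,350), with a smaller sheet at (160,250), another at (285,405) and a white pad at (510,405). In the scene view they are (200,190), (360,205), (232,157) and (88,165). I'll measure each one.

```bash
cat > h.py <<'E'
import numpy as np,cv2
def load(f): 
    z=np.load(f); return {k:z[k] for k in z}
def ray(c,u,v):
    K=c['mtx']; k=float(c['k1']); x=(u-K[0,2])/K[0,0]; y=(v-K[1,2])/K[1,1]
    a,b=x,y
    for _ in range(10):
        s=1+k*(a*a+b*b); a,b=x/s,y/s
    return np.array([a,b,1.])
def onz(c,u,v,z):
    d=c['R'].T@ray(c,u,v); o=-c['R'].T@c['t']; return o+d*(z-o[2])/d[2]
def dep(c,u,v):
    return c['R'].T@(ray(c,u,v)*c['d'][int(round(v)),int(round(u))]-c['t'])
def cloud(c):
    H,W=c['d'].shape; v,u=np.mgrid[:H,:W]; K=c['mtx'];k=float(c['k1'])
    x=(u-K[0,2])/K[0,0]; y=(v-K[1,2])/K[1,1]; a,b=x,y
    for _ in range(10):
        s=1+k*(a*a+b*b); a,b=x/s,y/s
    X=np.stack([a,b,np.ones_like(a)],-1)*c['d'][...,None]
    return (X-c['t'])@c['R']
def proj(c,X):
    p=c['R']@np.array(X)+c['t']; a,b=p[:2]/p[2]; s=1+float(c['k1'])*(a*a+b*b); K=c['mtx']
    return K[0,0]*a*s+K[0,2],K[1,1]*b*s+K[1,2]
E
python3 - <<'E'
from h import *
np.set_printoptions(precision=4,suppress=True)
for n in('side','scene'):
    c=load(f'pics/{n}0.npz')
    P=cloud(c)
    z=P[...,2]; v=c['d']>0
    # height map top-down
    m=v&(z>-.05)&(z<.3)&(P[...,0]>0)&(P[...,0]<1.3)&(abs(P[...,1])<.9)
    q=P[m]; col=c['p'][m]
    im=np.zeros((600,800,3),np.uint8)
    px=((0.8-q[:,1])/.002).astype(int).clip(0,799); py=((1.25-q[:,0])/.002).astype(int).clip(0,599)
    im[py,px]=col[:,::-1]
    cv2.imwrite(f'pics/top_{n}.png',im)
    s=cv2.resize(c['p'][240:420,240:440,::-1],None,fx=4,fy=3.3,interpolation=cv2.INTER_CUBIC)if n=='side' else cv2.resize(c['p'][180:320,150:350,::-1],None,fx=4,fy=4,interpolation=cv2.INTER_CUBIC)
    cv2.imwrite(f'pics/crop_{n}.png',s)
E
```

```text
(no output)
```

View pics/top_side.png

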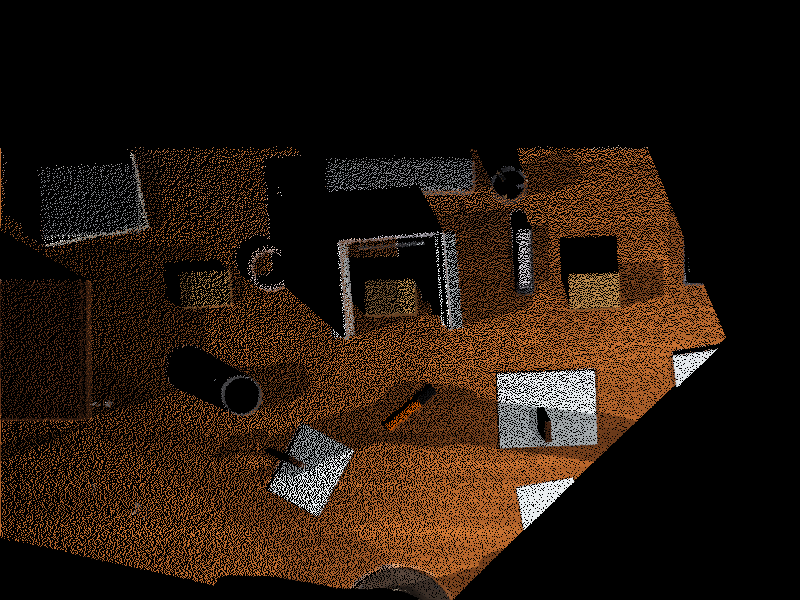

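View pics/crop_side.png

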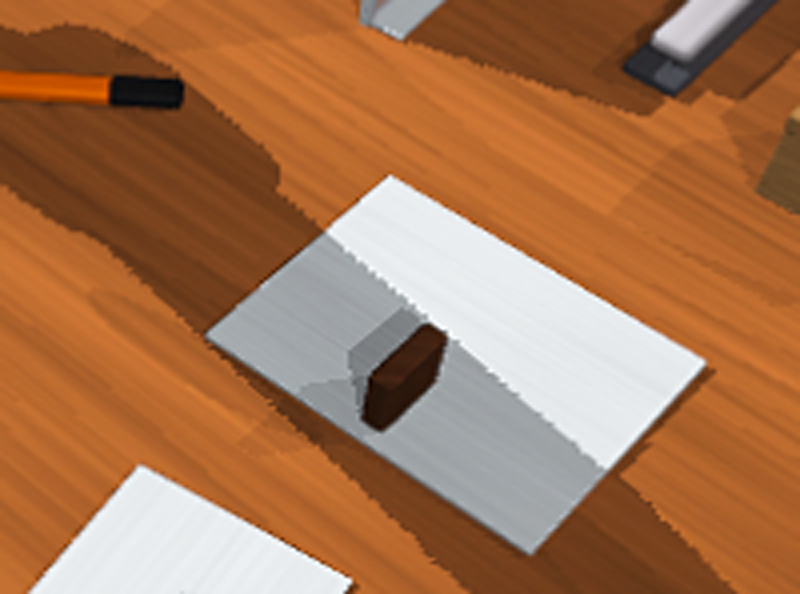

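View pics/top_scene.png

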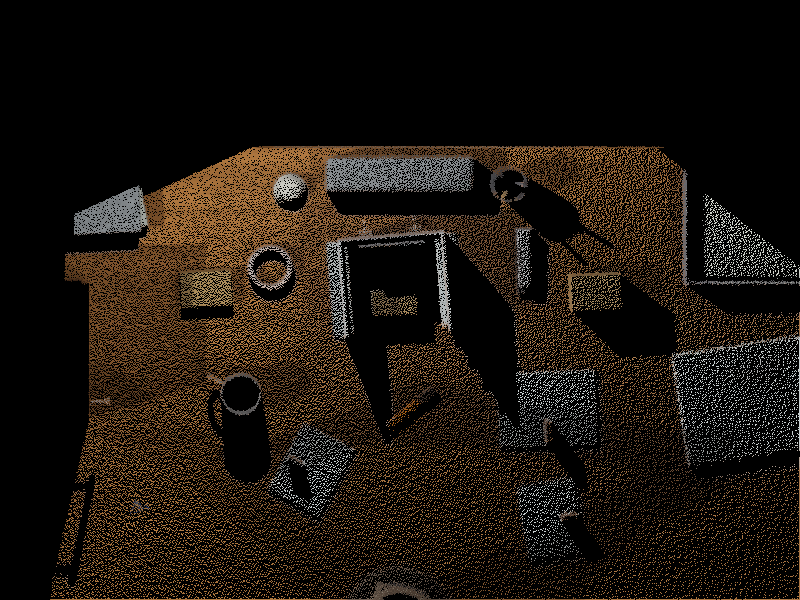

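View pics/crop_scene.png

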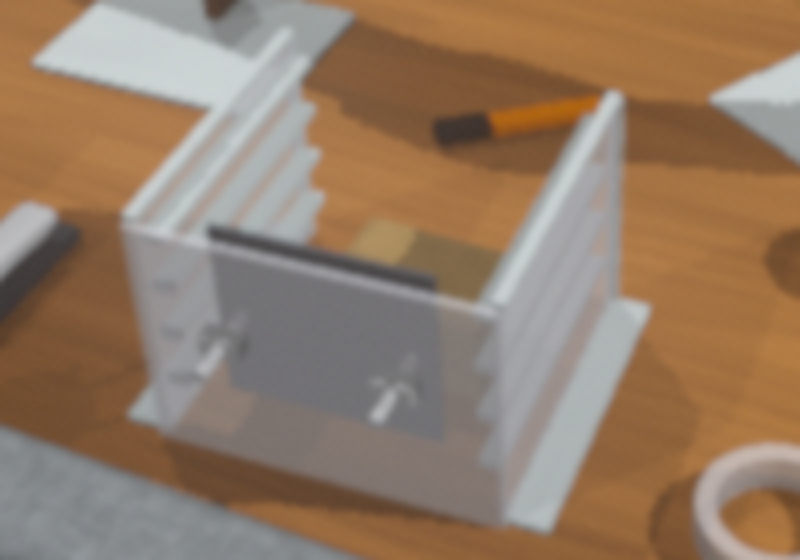

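The top-down depth maps show the sheet at side (355,350) as about 198x150 mm, which matches; the others are smaller. Next I'll measure the sheet, rack and boxes precisely.

Run:
```python
from h import *
np.set_printoptions(precision=4,suppress=True)
for n in('side','scene'):
    c=load(f'pics/{n}0.npz'); P=cloud(c); z=P[...,2]; ok=c['d']>0
    rgb=c['p'].astype(int); sat=rgb.max(-1)-rgb.min(-1)
    def reg(x0,x1,y0,y1,z0=-1,z1=1): return ok&(P[...,0]>x0)&(P[...,0]<x1)&(P[...,1]>y0)&(P[...,1]<y1)&(z>z0)&(z<z1)
    print(n,'desk z',np.median(z[reg(.35,.5,0,.1)]))
    m=reg(.33,.53,-.42,-.18,-.01,.02)&(sat<40)
    q=P[m]; print('sheet z',np.median(q[:,2]),cv2.minAreaRect(q[:,:2].astype(np.float32)))
    m=reg(.33,.53,-.42,-.18,.055,.08); q=P[m]; print('griptop',len(q),np.percentile(q[:,2],95),cv2.minAreaRect(q[:,:2].astype(np.float32)))
    for nm,b in dict(inrack=(.6,.75,-.06,.09),left=(.6,.75,.3,.46),right=(.6,.75,-.45,-.32)).items():
        m=reg(*b,.01,.15)&(rgb[...,0]-rgb[...,2]>25)
        q=P[m]; zt=np.percentile(q[:,2],97); t=q[q[:,2]>zt-.006]
        print(nm,'top z',zt,cv2.minAreaRect(t[:,:2].astype(np.float32)))
    # rack walls
    m=reg(.5,.85,-.15,.2,.05,.2)&(sat<40); q=P[m]; print('rack',q.min(0),q.max(0), np.percentile(q[:,2],98))
    for zz in (40,75,110,145,160):
        pass
c=load('pics/side0.npz')
s=cv2.resize(c['p'][110:255,245:395,::-1],None,fx=5,fy=4,interpolation=cv2.INTER_CUBIC); cv2.imwrite('pics/rack_side.png',s)
```

```text
side desk z 0.0017244797064878141
sheet z 0.00797466871195074 ((0.43272364139556885, -0.2945449650287628), (0.1552247852087021, 0.19674135744571686), 2.1323089599609375)
griptop 221 0.06960698134831 ((0.3853498101234436, -0.29693713784217834), (0.044418901205062866, 0.014400787651538849), 3.418470859527588)
inrack top z 0.05958652983151977 ((0.6540070176124573, 0.01827094331383705), (0.07478704303503036, 0.10435137897729874), 1.3382984399795532)
left top z 0.030607185659328604 ((0.6738672852516174, 0.3696535527706146), (0.08035793900489807, 0.15181323885917664), 8.794661521911621)
right top z 0.08986353361999033 ((0.6665463447570801, -0.38889279961586), (0.0767526850104332, 0.1023625060915947), 2.023787260055542)
rack [ 0.5706 -0.1067  0.05  ] [0.7879 0.1254 0.165 ] 0.1619874135857544
scene desk z 0.0015306235235741197
sheet z 0.00742988885270758 ((0.43574488162994385, -0.2947910726070404), (0.18249142169952393, 0.22459134459495544), 0.4004157483577728)
griptop 71 0.06863723606863024 ((0.38754990696907043, -0.29588162899017334), (0.046212200075387955, 0.016775982454419136), 4.284532070159912)
inrack top z 0.059123063898246224 ((0.6427685618400574, 0.011914990842342377), (0.09252282977104187, 0.04945956915616989), 88.76648712158203)
left top z 0.028808316512077294 ((0.6741706132888794, 0.368561714887619), (0.0764685720205307, 0.13964207470417023), 3.110757350921631)
right top z 0.08874709953424205 ((0.6667513251304626, -0.38961687684059143), (0.07595405727624893, 0.10803847759962082), 1.3387622833251953)
rack [ 0.573 -0.105  0.05 ] [0.8183 0.1253 0.1643] 0.16114241845198596
```

View pics/rack_side.png

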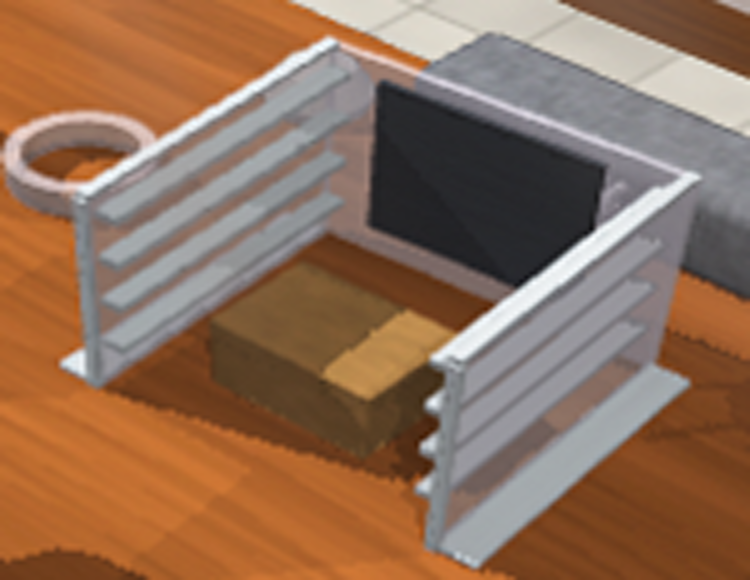

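The box heights read about 57, 28 and 88 mm, so the box in the rack is box_mid and the rail pair is the one at 75 mm. The sheet size, 197x152, and the grip both check out. Next I'll locate the rack using warps onto the wall-top plane.

```bash
cat >> h.py <<'E'
def warp(c,z,x0,x1,y0,y1,res):
    # rows: x decreasing, cols: y decreasing
    H=int((x1-x0)/res);W=int((y1-y0)/res)
    r,cc=np.mgrid[:H,:W]; X=np.stack([x1-r*res,y1-cc*res,np.full(r.shape,z)],-1)
    p=X@c['R'].T+c['t']; a=p[...,0]/p[...,2]; b=p[...,1]/p[...,2]; s=1+float(c['k1'])*(a*a+b*b); K=c['mtx']
    return cv2.remap(c['p'][:,:,::-1],(K[0,0]*a*s+K[0,2]).astype(np.float32),(K[1,1]*b*s+K[1,2]).astype(np.float32),cv2.INTER_CUBIC)
def grid(im,x1,y1,res,step=.05):
    im=im.copy()
    for i in range(-40,60):
        v=i*step
        r=int((x1-v)/res); q=int((y1-v)/res)
        if 0<=r<im.shape[0]: cv2.line(im,(0,r),(im.shape[1],r),(0,255,255),1); cv2.putText(im,f'x{v:.2f}',(0,r-2),0,.4,(0,0,255),1)
        if 0<=q<im.shape[1]: cv2.line(im,(q,0),(q,im.shape[0]),(0,255,255),1); cv2.putText(im,f'y{v:.2f}',(q+1,10),0,.4,(0,0,255),1)
    return im
E
python3 - <<'E'
from h import *
a=[]
for n in('side','scene'):
    c=load(f'pics/{n}0.npz')
    im=warp(c,.160,.55,.8,-.13,.15,.0005)
    a.append(im); cv2.imwrite(f'pics/w160_{n}.png',grid(im,.8,.15,.0005))
E
```

```text
(no output)
```

View pics/w160_side.png

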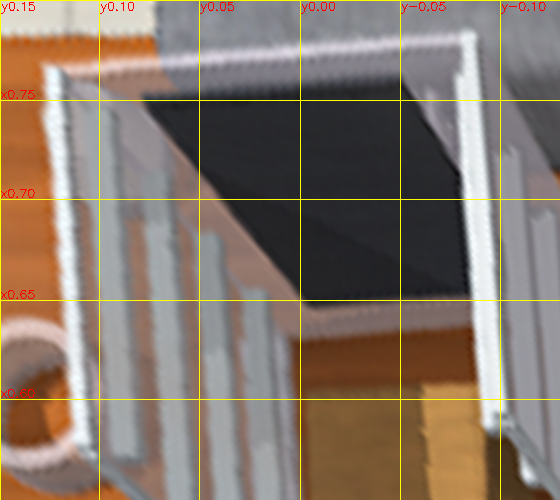

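View pics/w160_scene.png

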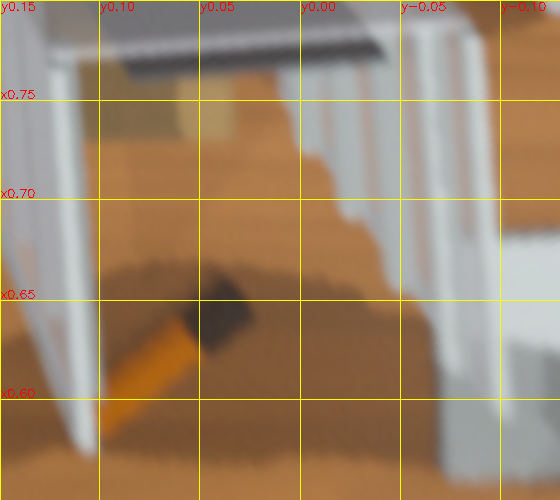

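```bash
python3 -m jog '[[[0.5,-0.5,1],[0,0,0.5],85],[[1,-1.5,2],[0,0,1],85],[[9,-11.2,2.6],[0,0,2.6],85],[[9,-11.2,2.6],[0,0,2.6],85],[[9,-11.2,2.6],[0,0,2.6],85],[[9,-11.2,2.6],[0,0,2.6],85],[[9,-11.2,2.6],[0,0,2.6],85],[[9,-11.2,2.6],[0,0,2.6],85],[[9,-11.2,2.6],[0,0,2.6],85],[[9,-11.2,2.6],[0,0,2.6],85],[[9,-11.2,2.6],[0,0,2.6],85],[[9,-11.2,2.6],[0,0,2.6],85],[[9,-11.2,2.6],[0,0,2.6],85],[[9,-11.2,2.6],[0,0,2.6],85],[[9,-11.2,2.6],[0,0,2.6],85],[[9,-11.2,2.6],[0,0,2.6],85],[[9,-11.2,2.6],[0,0,2.6],85]]'
python3 - <<'E'
from rig import ctrl
import cv2,numpy as np
from h import *
ci=ctrl.camera_info('wrist'); p,d=ctrl.snapshot('wrist')
cv2.imwrite("pics/wrist1.png",p[:,:,::-1]); np.savez("pics/wrist1.npz",p=p,d=d,**{k:np.array(v) for k,v in ci.items()})
c=load('pics/wrist1.npz')
cv2.imwrite('pics/w160_wrist.png',grid(warp(c,.160,.55,.8,-.13,.15,.0005),.8,.15,.0005))
E
```

```text
time: 2.28
ee_pos: [0.7002, 0.0135, 0.3611]
eef_rot: [-0.021, 1.0, -0.0, 0.0]
ft_force: [0.4, -0.4, 0.3]
width: 0.0851
```

View pics/wrist1.png

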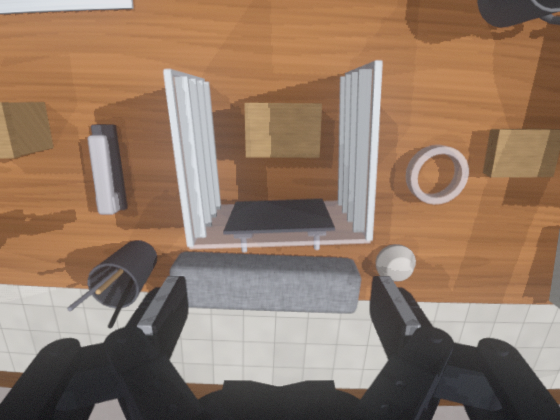

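View pics/w160_wrist.png

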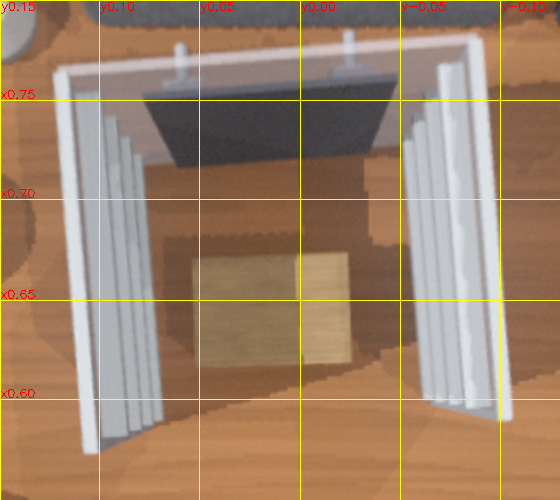

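```bash
python3 -m jog '[[[-4.4,-6.2,0],[0,0,0],85],[[-4.4,-6.2,-0.5],[0,0,0],85],[[-4.4,-6.2,-0.5],[0,0,0],85],[[-4.4,-6.2,-0.5],[0,0,0],85],[[-4.4,-6.2,-0.5],[0,0,0],85],[[-4.4,-6.2,-0.5],[0,0,0],85],[[-4.4,-6.2,-0.5],[0,0,0],85],[[-4.4,-6.2,-0.5],[0,0,0],85],[[-4.4,-6.2,-0.5],[0,0,0],85],[[-4.4,-6.2,-0.5],[0,0,0],85]]'
python3 - <<'E'
from rig import ctrl
import cv2,numpy as np
from h import *
ci=ctrl.camera_info('wrist'); p,d=ctrl.snapshot('wrist')
cv2.imwrite("pics/wrist2.png",p[:,:,::-1]); np.savez("pics/wrist2.npz",p=p,d=d,**{k:np.array(v) for k,v in ci.items()})
c=load('pics/wrist2.npz')
cv2.imwrite('pics/w6_wrist.png',grid(warp(c,.006,.33,.53,-.42,-.17,.0004),.53,-.17,.0004))
cv2.imwrite('pics/w66_wrist.png',grid(warp(c,.066,.35,.43,-.35,-.25,.0002),.43,-.25,.0002,.02))
E
```

```text
time: 3.58
ee_pos: [0.4814, -0.2954, 0.3359]
eef_rot: [-0.023, 1.0, -0.0, 0.0]
ft_force: [0.2, -0.2, -0.8]
width: 0.0852
```

View pics/w6_wrist.png

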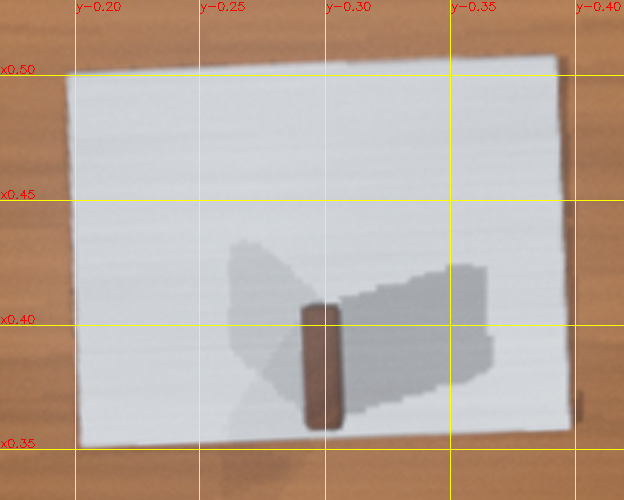

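View pics/w66_wrist.png

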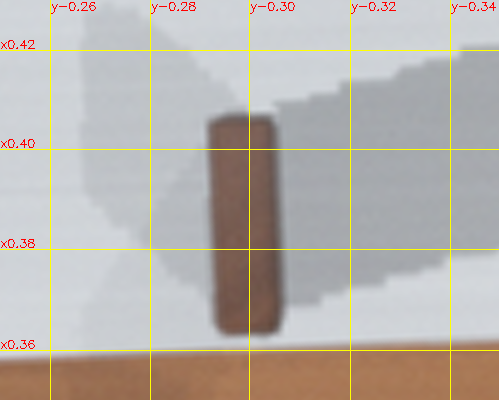

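```bash
python3 -m jog '[[[-1.93,-0.06,-1],[0,0,-0.05],85],[[-1.93,-0.06,-2],[0,0,-0.05],85],[[-1.93,-0.06,-3],[0,0,-0.05],85],[[-1.93,-0.06,-4],[0,0,-0.05],85],[[-1.93,-0.06,-4.6],[0,0,-0.05],85],[[-1.93,-0.06,-5.2],[0,0,-0.05],60],[[-1.93,-0.06,-5.7],[0,0,-0.05],40],[[-1.93,-0.06,-6],[0,0,-0.05],40],[[-1.93,-0.06,-6.1],[0,0,-0.05],40],[[-1.93,-0.06,-6.1],[0,0,-0.05],40]]'
python3 -m jog '[[[0,0,0],[0,0,0],20],[[0,0,0],[0,0,0],10],[[0,0,0],[0,0,0],0],[[0,0,0],[0,0,0],0],[[0,0,0],[0,0,0],0],[[0,0,0],[0,0,0],0]]'
python3 - <<'E'
from rig import ctrl
import cv2,numpy as np
p,d=ctrl.snapshot('side'); cv2.imwrite('pics/side2.png',p[:,:,::-1])
print(ctrl.get_obs()['ee_pos'],ctrl.get_obs()['ft_force'])
E
```

```text
time: 4.88
ee_pos: [0.385, -0.2988, 0.0312]
eef_rot: [-0.018, 1.0, -0.0, 0.0]
ft_force: [0.5, 0.1, -0.3]
width: 0.0405
time: 5.62
ee_pos: [0.3856, -0.2991, 0.0321]
eef_rot: [-0.018, 1.0, -0.001, 0.001]
ft_force: [-0.7, 0.8, 6.8]
width: 0.0135
[ 0.38562621 -0.29914646  0.03210972] [-1.01610197  0.67678845  7.60675378]
```

View pics/side2.png

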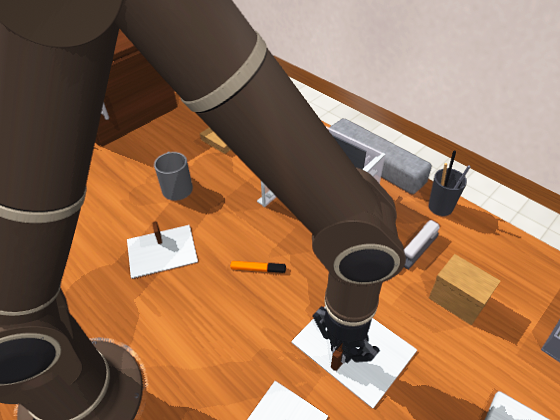

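```bash
python3 -m jog '[[[0,0,0.1],[0,0,0],0],[[0,0,0.3],[0,0,0],0],[[0,0,0.7],[0,0,0],0],[[0,0,1.2],[0,0,0],0],[[0,0,1.73],[0,0,0],0],[[0,0,1.73],[0,0,0],0],[[0.05,0.3,1.73],[0,0,0.05],0],[[0.15,0.9,1.73],[0,0,0.1],0],[[0.3,1.7,1.73],[0,0,0.15],0],[[0.45,2.5,1.73],[0,0,0.2],0],[[0.6,3.3,1.73],[0,0,0.22],0],[[0.75,4.1,1.73],[0,0,0.22],0],[[0.85,4.8,1.73],[0,0,0.22],0],[[0.92,5.4,1.73],[0,0,0.22],0],[[0.95,5.7,1.73],[0,0,0.22],0],[[0.95,5.78,1.73],[0,0,0.22],0],[[0.95,5.78,1.73],[0,0,0.22],0],[[0.95,5.78,1.73],[0,0,0.22],0]]'
cat > snap.py <<'E'
import sys
from rig import ctrl
import cv2,numpy as np
tag=sys.argv[1]
for n in sys.argv[2:]:
    ci=ctrl.camera_info(n); p,d=ctrl.snapshot(n)
    cv2.imwrite(f"pics/{n}{tag}.png",p[:,:,::-1]); np.savez(f"pics/{n}{tag}.npz",p=p,d=d,**{k:np.array(v) for k,v in ci.items()})
E
python3 snap.py 3 scene side wrist
```

```text
time: 7.92
ee_pos: [0.4328, -0.0108, 0.1184]
eef_rot: [-0.037, 0.999, -0.001, 0.001]
ft_force: [-0.1, -0.6, -2.5]
width: 0.0132
```

View pics/scene3.png

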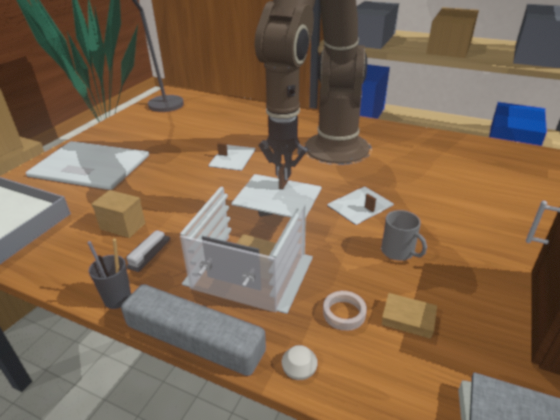

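View pics/side3.png

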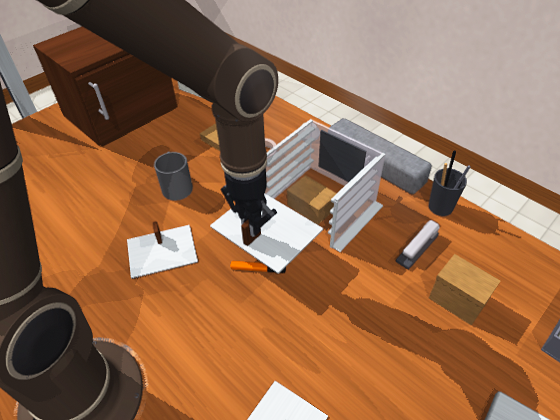

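View pics/wrist3.png

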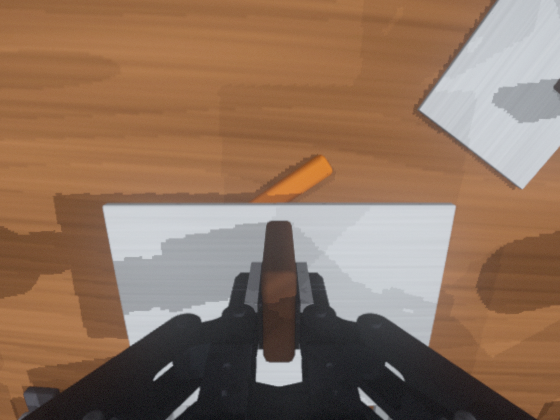

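```bash
cat > pl.py <<'E'
from h import *
import sys
np.set_printoptions(precision=4,suppress=True)
tag=sys.argv[1]; ze=float(sys.argv[2])
for n in sys.argv[3:]:
    c=load(f'pics/{n}{tag}.npz'); P=cloud(c); rgb=c['p'].astype(int); sat=rgb.max(-1)-rgb.min(-1)
    m=(c['d']>0)&(P[...,0]>.37)&(P[...,0]<.585)&(abs(P[...,1])<.13)&(abs(P[...,2]-ze)<.018)&(sat<45)&(rgb.mean(-1)>110)
    q=P[m]
    for _ in range(4):
        A=np.c_[q[:,:2],np.ones(len(q))]; s=np.linalg.lstsq(A,q[:,2],rcond=None)[0]; r=q[:,2]-A@s
        q=q[abs(r)<max(.003,2*r.std())]
    cx=q[:,:2].mean(0)
    print(n,len(q),'slopes',s[:2],'z at x=.478,y=-.007',s@[.478,-.007,1],'rect',cv2.minAreaRect(q[:,:2].astype(np.float32)))
E
python3 pl.py 3 .0925 scene side wrist
python3 - <<'E'
from h import *
for n in ('side','scene'):
    c=load(f'pics/{n}3.npz')
    cv2.imwrite(f'pics/w92_{n}.png',grid(warp(c,.0925,.38,.58,-.13,.12,.0004),.58,.12,.0004))
E
```

```text
scene 2217 slopes [-0.004  -0.0014] z at x=.478,y=-.007 0.09353207836179034 rect ((0.49633437395095825, 0.001295335590839386), (0.18690963089466095, 0.20940126478672028), 3.4250965118408203)
side 3408 slopes [-0.0001 -0.0005] z at x=.478,y=-.007 0.09378649126756983 rect ((0.4776085317134857, -0.006017141044139862), (0.15268290042877197, 0.1975671648979187), 4.365717887878418)
wrist 34442 slopes [-0.0006 -0.0003] z at x=.478,y=-.007 0.09270686651076097 rect ((0.4774016737937927, -0.008535481989383698), (0.15161819756031036, 0.19711118936538696), 4.2855401039123535)
```

View pics/w92_side.png

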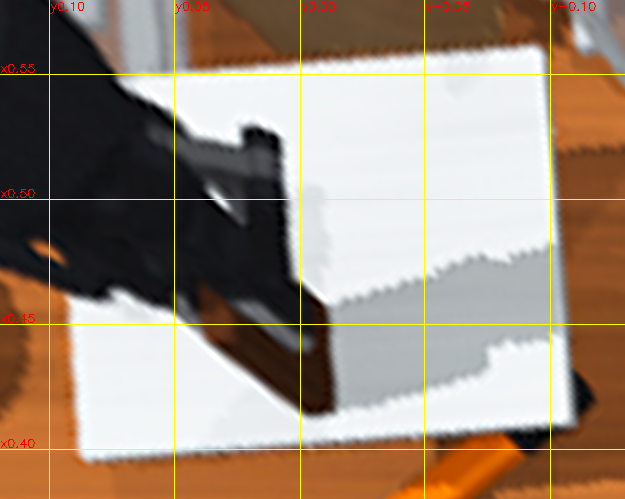

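View pics/w92_scene.png

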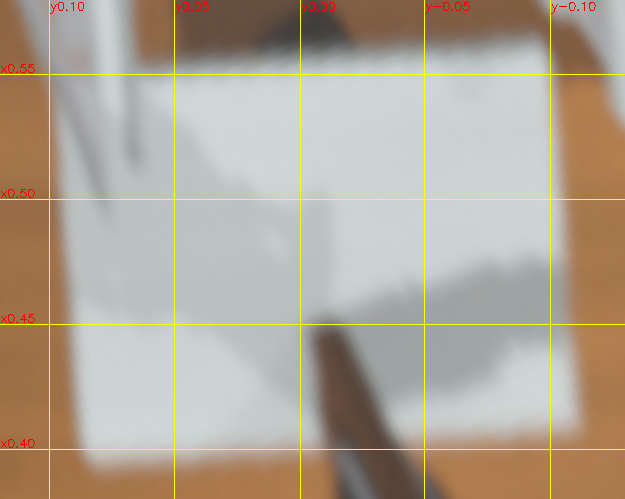

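Run:
```python
from h import *
np.set_printoptions(precision=4,suppress=True)
for n in('wrist1','side0','scene0'):
    c=load(f'pics/{n}.npz'); P=cloud(c); rgb=c['p'].astype(int); sat=rgb.max(-1)-rgb.min(-1)
    for y0,y1 in((.09,.135),(-.115,-.075)):
        m=(c['d']>0)&(P[...,0]>.56)&(P[...,0]<.80)&(P[...,1]>y0)&(P[...,1]<y1)&(abs(P[...,2]-.161)<.004)&(rgb.mean(-1)>150)
        q=P[m]; l=np.polyfit(q[:,0]-.6773,q[:,1],1)
        r=q[:,1]-np.polyval(l,q[:,0]-.6773); q=q[abs(r)<.006]; l=np.polyfit(q[:,0]-.6773,q[:,1],1)
        print(n,len(q),'slope,y@.6773',l,q[:,0].min(),q[:,0].max(),np.median(q[:,2]))
# stop plate top edge
c=load('pics/wrist1.npz'); cv2.imwrite('pics/w154.png',cv2.resize(grid(warp(c,.154,.70,.80,-.09,.11,.0005),.80,.11,.0005,.02),None,fx=2,fy=2))
```

```text
wrist1 1258 slope,y@.6773 [0.082  0.1129] 0.574894007069586 0.7632453599980443 0.15993676071535673
wrist1 1271 slope,y@.6773 [ 0.0764 -0.0954] 0.5919092723176457 0.7809721534231728 0.15979209395175467
side0 168 slope,y@.6773 [0.0752 0.1149] 0.5744615700559155 0.766929962967786 0.16132779853532153
side0 206 slope,y@.6773 [ 0.0786 -0.0935] 0.5907853502059254 0.7822731072034437 0.16126871379115323
scene0 231 slope,y@.6773 [0.0791 0.1152] 0.5767487304649859 0.7719149990941092 0.16044509502421747
scene0 216 slope,y@.6773 [ 0.0792 -0.093 ] 0.5921810949349715 0.7836085895861477 0.16043038578010005
```

View pics/w154.png

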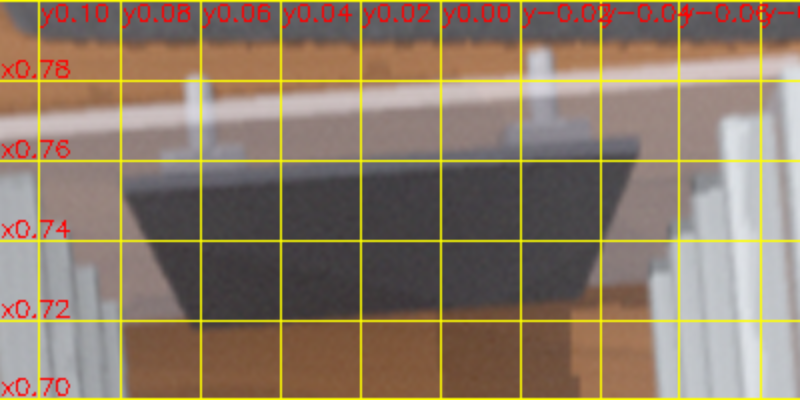

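```bash
python3 -m jog '[[[0,0.03,0],[0,0,0.02],0],[[0.2,0.045,0],[0,0,0.02],0],[[0.5,0.07,0],[0,0,0.02],0],[[0.9,0.1,0],[0,0,0.02],0],[[1.3,0.13,0],[0,0,0.02],0],[[1.6,0.155,0],[0,0,0.02],0],[[1.8,0.17,0],[0,0,0.02],0],[[1.8,0.17,0],[0,0,0.02],0]]'
python3 snap.py 4 scene side wrist
```

```text
time: 9.07
ee_pos: [0.5235, -0.0022, 0.1184]
eef_rot: [-0.038, 0.999, -0.001, 0.001]
ft_force: [-0.7, 0.3, -2.0]
width: 0.0134
```

View pics/scene4.png

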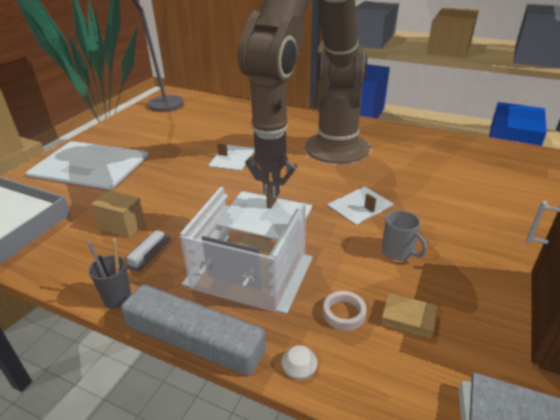

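View pics/wrist4.png

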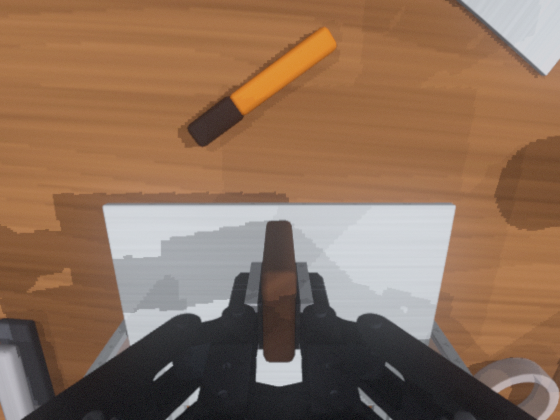

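View pics/side4.png

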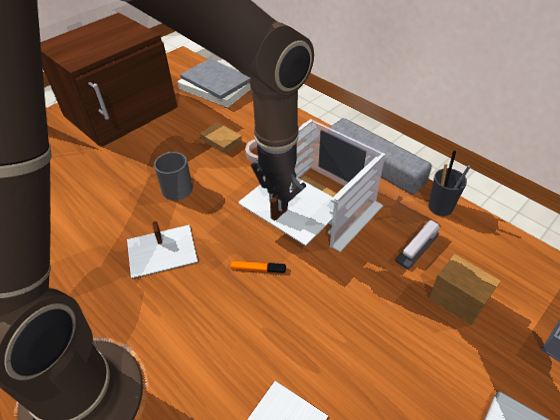

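Run:
```python
import cv2,numpy as np
a=cv2.imread('pics/side4.png')[120:260,230:400]; b=cv2.imread('pics/scene4.png')[180:310,170:330]
a=cv2.resize(a,(400,330),interpolation=2); b=cv2.resize(b,(400,330),interpolation=2)
cv2.imwrite('pics/c4.png',np.hstack([a,b]))
```

```text
(no output)
```

View pics/c4.png

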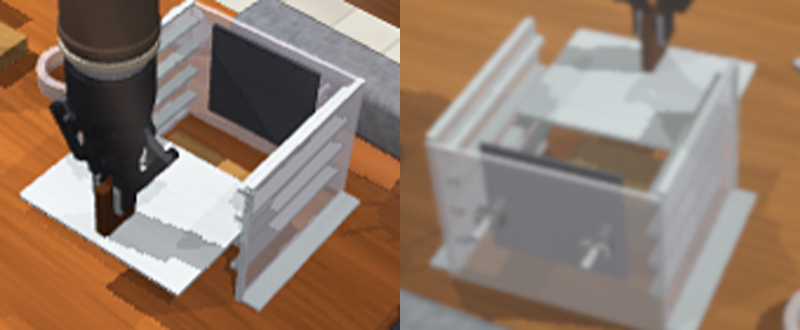

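```bash
python3 -m jog '[[[0.3,0.023,0],[0,0,0],0],[[0.7,0.055,0],[0,0,0],0],[[1.1,0.086,0],[0,0,0],0],[[1.5,0.117,0],[0,0,0],0],[[1.8,0.14,0],[0,0,0],0],[[1.9,0.148,0],[0,0,0],0],[[1.9,0.148,-0.1],[0,0,0],0],[[1.9,0.148,-0.2],[0,0,0],0],[[1.9,0.148,-0.2],[0,0,0],0]]'
python3 snap.py 5 wrist scene
```

```text
time: 10.35
ee_pos: [0.6167, 0.005, 0.108]
eef_rot: [-0.038, 0.999, -0.001, 0.0]
ft_force: [-0.4, -0.5, -3.0]
width: 0.0134
```

View pics/wrist5.png

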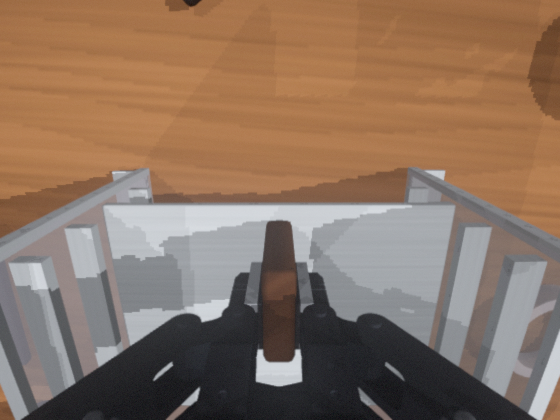

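```bash
python3 -c "
import cv2
b=cv2.imread('pics/scene5.png')[160:310,160:330]; cv2.imwrite('pics/c5.png',cv2.resize(b,None,fx=4,fy=4,interpolation=2))"
```

View pics/c5.png

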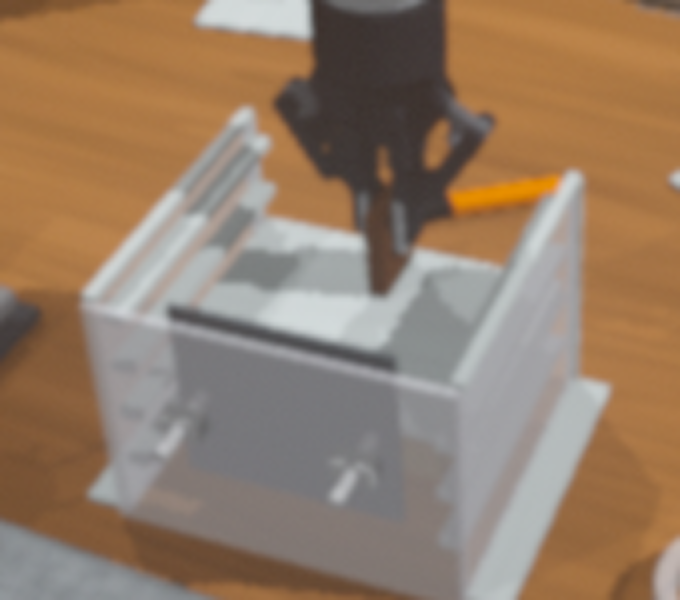

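```bash
python3 -m jog '[[[0.06,0.005,0],[0,0,0],0],[[0.12,0.01,0],[0,0,0],0],[[0.18,0.015,0],[0,0,0],0],[[0.24,0.02,0],[0,0,0],0],[[0.24,0.02,0],[0,0,0],0]]'
python3 -m jog '[[[0.02,0.002,0],[0,0,0],0],[[0.04,0.003,0],[0,0,0],0],[[0.06,0.005,0],[0,0,0],0]]'
```

```text
time: 11.08
ee_pos: [0.6293, 0.0061, 0.1084]
eef_rot: [-0.038, 0.999, -0.001, 0.001]
ft_force: [-1.2, -0.7, -2.4]
width: 0.0133
time: 11.45
ee_pos: [0.6323, 0.0063, 0.1084]
eef_rot: [-0.038, 0.999, -0.001, 0.001]
ft_force: [0.1, 0.1, -1.5]
width: 0.0133
```

```bash
python3 -m jog '[[[0.02,0.002,0],[0,0,0],0],[[0.04,0.003,0],[0,0,0],0]]'
python3 -m jog '[[[0.02,0.002,0],[0,0,0],0],[[0.02,0.002,0],[0,0,0],0]]'
python3 -m jog '[[[0.02,0.002,0],[0,0,0],0],[[0.02,0.002,0],[0,0,0],0]]'
```

```text
time: 11.7
ee_pos: [0.6344, 0.0065, 0.1084]
eef_rot: [-0.038, 0.999, -0.001, 0.001]
ft_force: [0.0, 0.0, -2.2]
width: 0.0133
time: 11.95
ee_pos: [0.6355, 0.0066, 0.1084]
eef_rot: [-0.038, 0.999, -0.001, 0.001]
ft_force: [0.1, 0.7, -2.7]
width: 0.0133
time: 12.2
ee_pos: [0.6366, 0.0067, 0.1084]
eef_rot: [-0.038, 0.999, -0.001, 0.001]
ft_force: [0.2, 0.4, -3.1]
width: 0.0132
```

```bash
python3 -m jog '[[[0.02,0.002,0],[0,0,0],0],[[0.02,0.002,0],[0,0,0],0]]'
python3 -m jog '[[[0.02,0.002,0],[0,0,0],0],[[0.02,0.002,0],[0,0,0],0]]'
```

```text
time: 12.45
ee_pos: [0.6376, 0.0068, 0.1084]
eef_rot: [-0.038, 0.999, -0.001, 0.001]
ft_force: [-0.3, -0.6, -2.8]
width: 0.0131
time: 12.7
ee_pos: [0.6382, 0.0068, 0.1082]
eef_rot: [-0.038, 0.999, -0.001, 0.0]
ft_force: [-2.7, -1.0, -1.2]
width: 0.0132
```

```bash
python3 -m jog '[[[0.01,0.001,0],[0,0,0],0],[[0.01,0.001,0],[0,0,0],0]]'
```

```text
time: 12.95
ee_pos: [0.6382, 0.0067, 0.1082]
eef_rot: [-0.038, 0.999, -0.001, -0.0]
ft_force: [-3.2, -0.5, -0.3]
width: 0.0135
```

```bash
python3 -m jog '[[[0.02,0.002,0],[0,0,0],0],[[0.03,0.002,0],[0,0,0],0]]'
```

```text
time: 13.2
ee_pos: [0.6383, 0.0066, 0.1079]
eef_rot: [-0.038, 0.999, -0.001, -0.002]
ft_force: [-9.7, -0.5, 2.6]
width: 0.0131
```

```bash
python3 -m jog '[[[-0.01,0,-0.01],[0,0,0],0],[[-0.01,0,-0.02],[0,0,0],0],[[-0.01,0,-0.03],[0,0,0],0]]'
```

```text
time: 13.58
ee_pos: [0.638, 0.0067, 0.1072]
eef_rot: [-0.038, 0.999, -0.001, -0.002]
ft_force: [-7.8, -0.8, 9.5]
width: 0.0135
```

Stop contact was felt and the sheet is on the rails, with the vertical force now pointing up. Releasing.

```bash
python3 -m jog '[[[-0.02,0,0],[0,0,0],13],[[-0.02,0,0],[0,0,0],15],[[-0.02,0,0],[0,0,0],20],[[-0.02,0,0],[0,0,0],30],[[-0.02,0,0],[0,0,0],45],[[-0.02,0,0],[0,0,0],45],[[-0.02,0,0],[0,0,0],45]]'
python3 snap.py 6 wrist scene
```

```text
time: 14.45
ee_pos: [0.637, 0.0067, 0.1072]
eef_rot: [-0.038, 0.999, -0.001, -0.002]
ft_force: [-0.5, -0.4, 0.2]
width: 0.0449
```

View pics/wrist6.png

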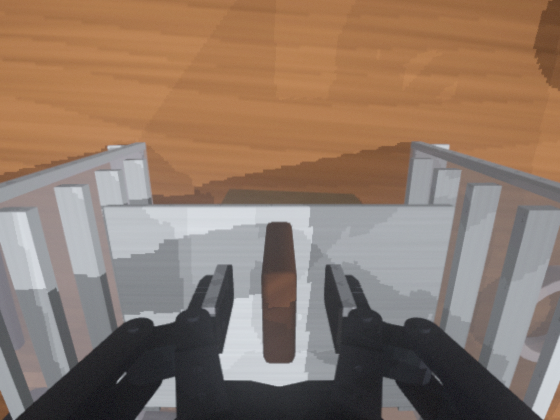

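The fingers at (222,290) and (335,290) are clear of the grip at (279,290), and the sheet is centred. Rising straight up to check.

```bash
python3 -m jog '[[[0,0,0.2],[0,0,0],45],[[0,0,0.6],[0,0,0],45],[[0,0,1.4],[0,0,0],45],[[0,0,2.4],[0,0,0],45],[[0,0,3.4],[0,0,0],45],[[0.5,0,4.4],[0,0,0],45],[[1,0,5],[0,0,0],45],[[1,0,5],[0,0,0],45],[[1,0,5],[0,0,0],45]]'
python3 snap.py 7 wrist scene side
python3 - <<'E'
from h import *
np.set_printoptions(precision=4,suppress=True)
b=cv2.imread('pics/scene7.png')[160:310,160:330];a=cv2.imread('pics/side7.png')[110:260,230:400]
cv2.imwrite('pics/c7.png',np.hstack([cv2.resize(i,(400,350),interpolation=2) for i in(a,b)]))
for n in('wrist','scene','side'):
    c=load(f'pics/{n}7.npz'); P=cloud(c); rgb=c['p'].astype(int); sat=rgb.max(-1)-rgb.min(-1)
    m=(c['d']>0)&(P[...,0]>.58)&(P[...,0]<.78)&(P[...,1]>-.07)&(P[...,1]<.08)&(abs(P[...,2]-.081)<.008)&(sat<45)&(rgb.mean(-1)>100)
    q=P[m]; A=np.c_[q[:,:2],np.ones(len(q))]; s=np.linalg.lstsq(A,q[:,2],rcond=None)[0]; print(n,len(q),s[:2],s@[.68,.01,1])
c=load('pics/wrist7.npz'); cv2.imwrite('pics/w81.png',grid(warp(c,.081,.56,.8,-.13,.15,.0005),.8,.15,.0005))
E
```

```text
time: 15.68
ee_pos: [0.6862, 0.0065, 0.3564]
eef_rot: [-0.038, 0.999, -0.001, -0.002]
ft_force: [-0.2, 0.8, -0.3]
width: 0.0454
wrist 12801 [-0.0036  0.0006] 0.0813453277969218
scene 1204 [-0.0088 -0.0017] 0.08206105662455315
side 1966 [ 0.002  -0.0004] 0.08267765261676452
```

View pics/w81.png

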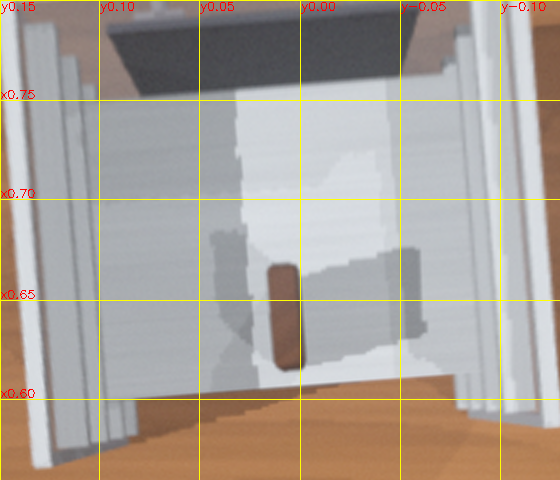

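View pics/c7.png

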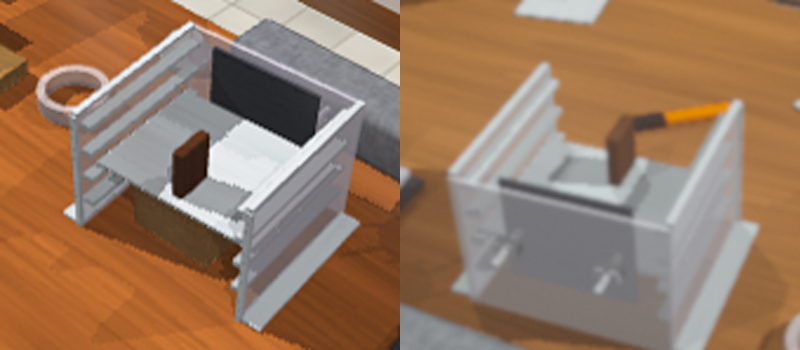

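View pics/side7.png

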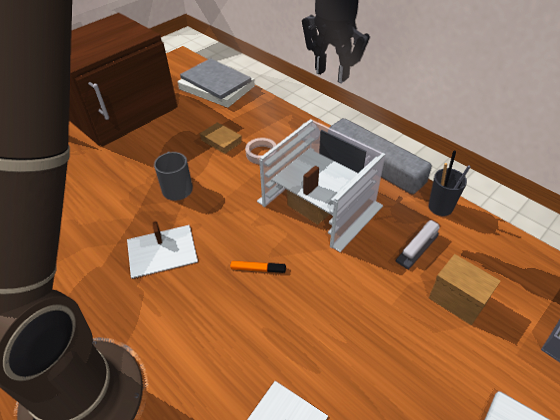

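```bash
python3 -c "
from rig import ctrl; print(ctrl.sign_off())"
```

```text
the job is handed in; nothing more can be done
None
```

The sheet is in the rack on the 75 mm rails, the lowest pair above the middle box, and I've handed the job in. I picked the sheet by its measured size, about 197 x 152 mm; the other sheets on the desk were smaller.

- **Stop:** I eased the sheet in and felt it meet the stop at about 3 N, then pushed to 9.7 N to be sure. That is close to the 10 N upper end of the touch range. The sheet's origin was then at about rack x +5 mm, which agrees with the stop position seen in the images.
- **Resting position:** After letting go, the wrist camera put the sheet's top at 81 mm, so its underside is at 75 mm. The other two cameras read 1–1.7 mm higher. Two cameras showed it level within 0.004 rad. The scene camera read 0.009 rad, from fewer points.
- **Alignment:** It sits centred between the walls by eye, with the grip end forward and the fingers clear.
- **Other objects:** None of the boxes, mug, stapler or tape roll looked moved in the last side picture. I judged that by eye and did not measure it.

The cameras disagreed by 2–3 mm sideways on where the rack and sheet were. I used the wrist camera's readings because they matched where the fingers closed on the grip. The job took about 16 s of the 53 s allowed.

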